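# Bring the long furniture stick past the stop pin and home against the carved block

## Task

Get the printing bed ready to lock up: with the fingertips only, push the long wooden stick over the bed, angle its left end in behind the upright stop pin and swing its other end in between the side rails, until the stick lies flat along the front of the carved block and its side pieces, over its whole length. Only push the stick, never lift it or pick it up: it stays lying on the bed all the time. Leave the block, the spare pin, the quoin, the ink roller and the pigment tub where they are.

Things in the scene. Friction and masses are not known exactly. Their poses are not given: they have to be found in the camera images.
- bed: Grey printing bed, fixed: plate 8 mm thick on the bench, steel rails on it. Origin on the bench plane under the middle of the bay's back (the front of the row block + light wooden side pieces, all in plane x = 0 within 1 mm, 18 to 22 mm high over the plate). x away from the robot, square to the row; y left; z up. Plate reaches from x = -195 to 72 mm and y = -252 to 172 mm; its top is at z = 8 mm.
- bay (a point): Middle of the bay's back, on the plate top (bed frame 0, 0, 8 mm). The bay is open towards the robot (-x). Its sides are two steel rails with inner faces at y = +148 and -148 mm in the bed frame, 12 mm thick, 18 mm high over the plate, near ends at x = -40 mm. A flush empty pin hole at x = -49, y = -124 mm is only a mark.
- stop_pin (a point): Foot of the fixed upright round steel stop pin, on its axis at the plate top (bed frame -49, +124, 8 mm): left part of the bay's mouth. 14 mm thick (19 mm at its head, which begins 28 mm over the plate), 34 mm high over the plate. 42 mm are free between pin and row.
- stick: Long wooden stick (lock-up furniture), loose: 24 mm (its x) by 280 mm (its y, the length) by 20 mm high, 0.18 kg give or take a third. Origin at the centre of its underside; its +y end is the left end. Starts on the near part of the bed, right of the middle, roughly crosswise. Home, its far long face (x = +12 mm) lies against the row, with 16 mm of play lengthwise between the rails.
- stick_left (a point): On the stick: the left end of its far long face (12, 140, 10 mm in the stick's frame).
- stick_right (a point): On the stick: the right end of its far long face (12, -140, 10 mm in the stick's frame).
- block: The carved printing block, dark lino on wood with a leaf cut into it, loose, 60 mm (x) by 136 mm (y) by 22 mm high, 0.4 kg, lying in the middle of the row on the bed between the side pieces and the back rail; origin at the centre of its underside.
- spare_pin: A second stop pin, loose, standing on its head on the bed to the right of the right rail: 34 mm high, 14 mm thick, foot 19 mm; origin at the centre of its underside. Bystander.
- quoin: A steel expanding quoin, a loose bar 78 x 18 x 15 mm, lying on the bed to the right of the right rail; origin at the centre of its underside. Bystander.
- brayer: The ink roller with red handle, 67 x 142 x 33 mm, lying loose on the bench left of the bed; origin at the centre of its underside. Bystander.
- pigment_tub: A round tub with black lid, 56 mm across, 52 mm high, standing loose on the bench left of the bed; origin at the centre of its underside. Bystander.

How it is judged:
At the end, for the whole second after the job is handed in: The stick lies at rest, flat on the bed, between the side rails and behind the pin, with both ends of its far face within 3 mm of the front plane of the row (x of stick_left in the frame of bed between -0.003 and 0.004 m and x of stick_right in the frame of bed between -0.003 and 0.004 m and y of stick in the frame of bed between -0.011 and 0.011 m and z of stick in the frame of bed between 0.005 and 0.011 m and angle between stick's own z axis and vertical below 0.05 rad and linear speed of stick below 0.01 m/s); the robot touches nothing.
It fails at once if the stick is lifted off the bed, or pushed down from it (z of stick in the frame of bed above 0.018 m or z of stick in the frame of bed below 0.002 m).
It fails at once if the stick is pushed with the arm or the gripper's body instead of the fingers (contact force between the arm and stick above 3 N).
It fails at once if the stick is tipped over (angle between stick's own z axis and vertical above 0.2 rad).
It fails at once if the carved block is shifted or lifted out of its place (distance of block from where it was at the start of the episode above 0.005 m).
It fails at once if the spare pin, the quoin, the ink roller or the pigment tub is knocked aside (distance of any of spare_pin, quoin, brayer, pigment_tub from where it was at the start of the episode above 0.015 m).
It also fails if it takes over 67 s, if anything falls off the work surface, if the arm or the gripper's body presses on something with over 40 N, if the wrist force passes 120 N, or if a joint passes its speed limit or range.

## Robot

A 7-joint arm with a two-finger parallel gripper is mounted at the origin on a cart in front of the work surface, level with it; the furniture and walls round the work are solid. World frame = base frame: x ahead of the robot, y to its left, z up, the work surface at z = 0. Lengths are in m, angles in rad, forces in N, time in s.
With the tool pointing down it reaches from about 0.4 to 0.875 m from the base axis. Payload 19.3 kg.
Tool frame: the origin (TCP) lies at the very end of the fingers, on their centre line; the grasp point (between the pads) lies 19 mm behind it; z points along the fingers, y is the direction in which the jaws open and shut (so a half turn about z gives the same grasp; the last joint's range is limited). The gripper opens to 85 mm and grips with 20 to 120 N. Pads are 22 mm wide; open, the fingers measure 114 mm over their backs; the gripper's body (76 mm by 85 mm) begins 54 mm behind the grasp point. The pads swing forward as they close: fully open they stand 13 mm farther back than shut.
Start: joints at [1.245, 0.521, -0.036, 1.599, 0.021, 1.021, -0.113], TCP at [0.158, -0.605, 0.231] pointing down, gripper open.
Joint ranges: [-2.91, 2.91], [-0.3, 2.13], [-1.5, 1.42], [0.17, 2.43], [-1.26, 4.41], [0.16, 1.93], [-2.52, 2.52]. Speed limits (rad/s): [1.89, 1.89, 2.39, 2.39, 3.01, 3.01, 3.01].

## Interface

Orientations are given as [roll, pitch, yaw] about the fixed x, y, z axes, in that order (R = Rz(yaw) Ry(pitch) Rx(roll)).
In Python, from workcell import bot, viewer gives the robot as it stands.
- The arm moves only by the shell command python3 -m creep 'ROWS' [FORCE]. ROWS is JSON, a list of rows, each an object of numbers: "rx", "ry", "rz": the turn, a rotation vector about the tool's x, y, z in degrees; "tx", "ty", "tz": the shift along the tool's x, y, z in mm; "hand": the closure, from -1 (fully open) to 1 (shut), so that 0 is half open. In form: [{"rx": .., "ry": .., "rz": .., "tx": .., "ty": .., "tz": .., "hand": ..}, ...]. A call has 1 to 8 rows; each row is the pose to reach, as a shift and turn from the pose commanded when the call began, along the tool's axes at that moment; what a row does not reach only later rows make up. A row lasts 1/10 s, in which the tool goes at most 50 mm and 8.59 degrees, less where a joint would pass 70% of its speed; a pose out of reach is approached as far as the arm can. A call with a gripper value outside its range is refused whole. The fingers move at their own pace and stop on an object; FORCE is the grip in N (left out, the last holds). Time passes only in rows, so rows that repeat a pose let the fingers close. It gives the time, the measured TCP pose, the force and the opening at its end, in the units of the state.
- bot.observe(): the state, without advancing time (a new reading comes with each control period).
- viewer.grab_frame(name): name is "scene" or "side" or "wrist"; returns a dict with "pixels" (480x640x3 uint8, blue, green, red), "vertical_fov" (degrees; the focal length in pixels is half the picture's height over the tangent of half this angle, whatever the lens; pixels are square), "cx", "cy" (the principal point, pixels), "rvec" (rotation vector, rad) and "tvec" (3), from world to camera coordinates, as OpenCV has them; the wrist camera has in their place "tool_from_camera" (4x4, takes a point from camera to tool coordinates, whose origin is the TCP and whose axes are the flange's). Camera axes: x right, y down, z forward; pixel columns grow to the right and rows downward; lengths in m; the calibration is good to about 2 mm. The wrist camera is an equidistant fisheye: a pixel r from the principal point sees the ray r / f radians off the axis. A picture is of the moment at which its call begins: read the wrist's pose just before it. There is no depth.
- bot.job_done(): hands the job in, once; it reports no verdict.
Trained networks look in a picture, given as the dict that the camera call returned (one of the last four; its "shot" number tells which), for a name from the list of things; names that differ only in an ending like _2 or _b are one class to them, and where a whole thing is asked for, a point or a joint stands for the part that bears it (a point fixed in the world has none). Each returns a list of dicts, best first, with "score" (0 to 1); they miss things now and then, are a little off and sometimes report something else, mostly with a low value. They report only what shows in the picture. A call takes as long as a camera call.
- viewer.outline_of(target, picture): "mask" (480x640 bool, what is visible of it) and "bbox" ([left, top, right, bottom] in pixels, round what is visible of it).
The state is a dict: "clock": time; "qpos": joint angles; "qd": joint speeds; "joint_efforts": joint torques, N m; "position": TCP position; "tool_rot": TCP orientation; "force": force on the tool from outside, world axes, zero at the start; "moment": the same for the moment, N m; "grip_width": finger opening in m.
Only numpy, scipy, OpenCV 4.12 (cv2) and the standard library are available. Lean on these libraries where they do the work, as an engineer would, in place of code of your own. Each camera call takes 0.05 s, during which the arm holds its last target.

## Working session

There is one attempt and no reset: what is moved stays moved. The work goes in short steps, Python scripts to look and compute and a shell command to move; the robot and the scene stay as the last step left them, time stands still between calls to the robot, and variables do not carry over. Pictures are saved under pics/ and viewed, and the job is handed in when it is done.

```bash
ls; mkdir -p pics; python3 - <<'E'
from workcell import bot, viewer
import cv2
s=bot.observe(); print({k:s[k] for k in('clock','position','tool_rot','force','grip_width')})
for n in('scene','side','wrist'):
    f=viewer.grab_frame(n); cv2.imwrite(f'pics/{n}0.png',f['pixels'])
    print(n,{k:v for k,v in f.items() if k!='pixels'})
E
```

```text
pics
{'clock': 0.0, 'position': array([ 0.1580041 , -0.60435809,  0.23073591]), 'tool_rot': array([-3.14046911e+00,  7.67395551e-05,  2.55789063e-01]), 'force': array([-0.19352524, -0.25688799, -0.19110136]), 'grip_width': 0.08539257440247489}
scene {'vertical_fov': 46.65712867650615, 'cx': 324.49846306398496, 'cy': 240.87088172472392, 'rvec': array([ 0.8909745 , -2.39097058,  1.24170415]), 'tvec': array([0.4740787 , 0.23702346, 0.89401736]), 'shot': 1}
side {'vertical_fov': 47.142738973250175, 'cx': 319.99902539032894, 'cy': 241.29968182212247, 'rvec': array([ 1.9734802 , -0.13663962,  0.06303338]), 'tvec': array([-0.58471835,  0.09948149,  1.32790542]), 'shot': 2}
wrist {'vertical_fov': 65.70646984690485, 'cx': 316.3041276257577, 'cy': 242.18195575299308, 'tool_from_camera': array([[ 5.64305417e-04, -9.56546739e-01, -2.91578494e-01,
         7.39796983e-02],
       [ 9.99999786e-01,  4.43210402e-04,  4.81358655e-04,
         4.22955497e-04],
       [-3.31211430e-04, -2.91578704e-01,  9.56546784e-01,
        -1.42066606e-01],
       [ 0.00000000e+00,  0.00000000e+00,  0.00000000e+00,
         1.00000000e+00]]), 'shot': 3}
```

View pics/scene0.png

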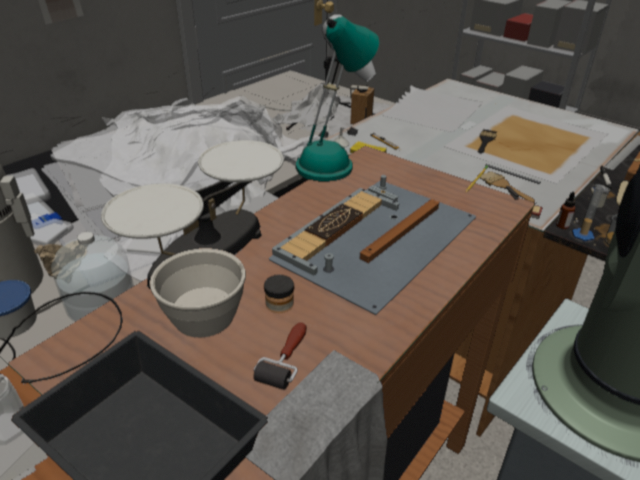

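View pics/side0.png

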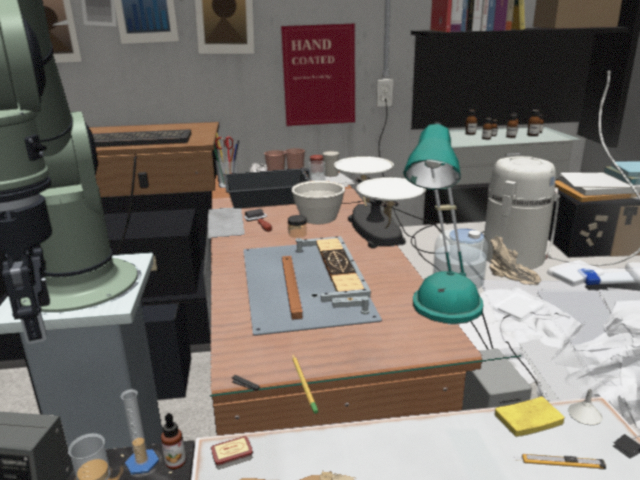

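View pics/wrist0.png

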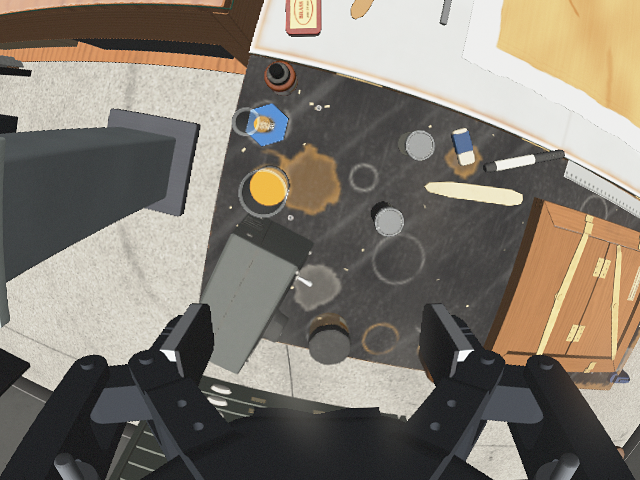

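```bash
python3 - <<'E'
import cv2
a=cv2.imread('pics/scene0.png')[160:320,240:490]; cv2.imwrite('pics/scene0c.png',cv2.resize(a,None,fx=3.2,fy=3.2,interpolation=cv2.INTER_CUBIC))
a=cv2.imread('pics/side0.png')[225:340,230:400]; cv2.imwrite('pics/side0c.png',cv2.resize(a,None,fx=4.7,fy=4.7,interpolation=cv2.INTER_CUBIC))
E
```

```text
(no output)
```

View pics/scene0c.png

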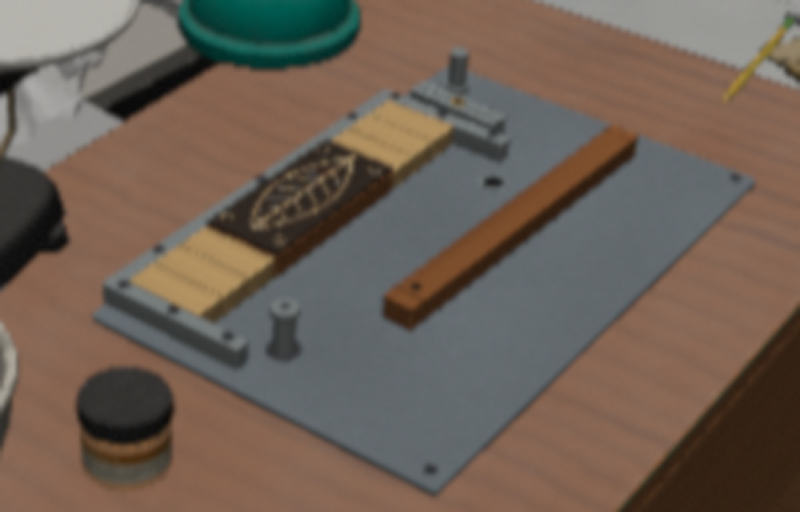

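View pics/side0c.png

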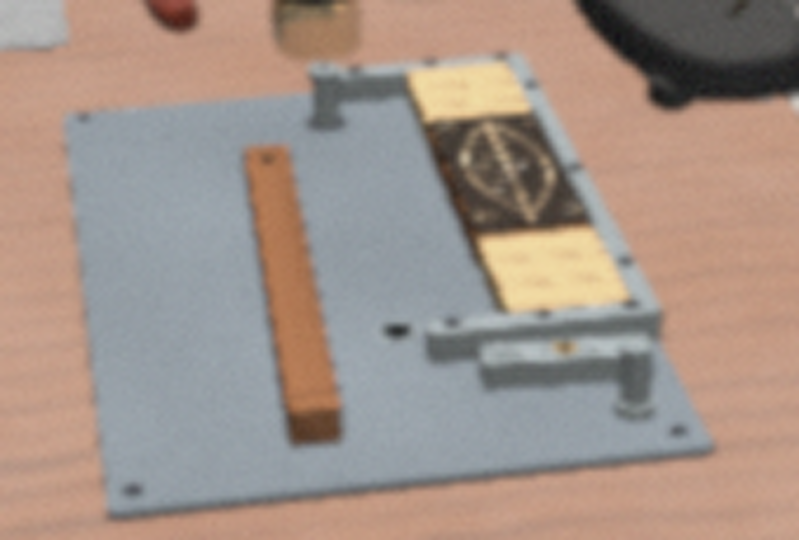

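```bash
cat > h.py <<'E'
import numpy as np, cv2
from scipy.optimize import least_squares
from scipy.spatial.transform import Rotation as R
def proj(f,P):
    P=np.atleast_2d(P).astype(float)
    fl=240/np.tan(np.radians(f['vertical_fov'])/2)
    Pc=P@cv2.Rodrigues(f['rvec'])[0].T+f['tvec']
    return np.c_[f['cx']+fl*Pc[:,0]/Pc[:,2],f['cy']+fl*Pc[:,1]/Pc[:,2]]
def place(p,L,z=0):
    c,s=np.cos(p[2]),np.sin(p[2]); L=np.atleast_2d(L)
    return np.c_[p[0]+c*L[:,0]-s*L[:,1],p[1]+s*L[:,0]+c*L[:,1],L[:,2]+z]
def wproj(f,pos,rpy,P):
    fl=240/np.tan(np.radians(f['vertical_fov'])/2)
    T=f['tool_from_camera']; Rt=R.from_euler('xyz',rpy).as_matrix()
    Pt=(np.atleast_2d(P)-pos)@Rt
    Pc=(Pt-T[:3,3])@T[:3,:3]
    th=np.arctan2(np.hypot(Pc[:,0],Pc[:,1]),Pc[:,2]); d=Pc[:,:2]/np.linalg.norm(Pc[:,:2],axis=1)[:,None]
    return np.array([f['cx'],f['cy']])+fl*th[:,None]*d
def wray(f,pos,rpy,uv,z):
    fl=240/np.tan(np.radians(f['vertical_fov'])/2)
    T=f['tool_from_camera']; Rt=R.from_euler('xyz',rpy).as_matrix()
    uv=np.atleast_2d(uv)-[f['cx'],f['cy']]; r=np.linalg.norm(uv,axis=1); th=r/fl
    d=np.c_[np.sin(th)[:,None]*uv/r[:,None],np.cos(th)]@T[:3,:3].T@Rt.T
    o=pos+Rt@T[:3,3]
    return o+d*((z-o[2])/d[:,2])[:,None]
E
python3 - <<'E'
from h import *
S=dict(vertical_fov=46.65712867650615,cx=324.498,cy=240.871,rvec=np.array([0.8909745,-2.39097058,1.24170415]),tvec=np.array([0.4740787,0.23702346,0.89401736]))
D=dict(vertical_fov=47.142738973250175,cx=319.999,cy=241.2997,rvec=np.array([1.9734802,-0.13663962,0.06303338]),tvec=np.array([-0.58471835,0.09948149,1.32790542]))
s=lambda a:np.array(a)/3.2+[240,160]
d=lambda a:np.array(a)/4.7+[230,225]
def fit(Ls,us,Ld,ud,x0,z):
    g=lambda p:np.r_[(proj(S,place(p,Ls,z))-us).ravel(),(proj(D,place(p,Ld,z))-ud).ravel()]
    r=least_squares(g,x0,x_scale=[.1,.1,.1]); print(r.x,np.round(r.fun,1)); return r.x
m=1e-3*np.array
nl,nr,fl,fr=[-.195,.172,.008],[-.195,-.252,.008],[.072,.172,.008],[.072,-.252,.008];h=[-.049,-.124,.008]
b=fit([nl,nr,fl,h],s([[435,488],[755,182],[95,315],[493,181]]),[nl,nr,fr,h],d([[66,115],[108,510],[714,445],[397,330]]),[.6,0,0],0)
c=[[.012,.14,.02],[-.012,.14,.02],[-.012,-.14,.02],[.012,-.14,.02]]
k=fit(c,s([[388,296],[412,308],[636,143],[612,125]]),c,d([[290,148],[246,150],[288,405],[340,403]]),[.5,0,0],.008)
cb,sb=np.cos(b[2]),np.sin(b[2]);dx=k[:2]-b[:2]
print('stick in bed',[cb*dx[0]+sb*dx[1],-sb*dx[0]+cb*dx[1]],np.degrees(k[2]-b[2]),'bed yaw',np.degrees(b[2]))
E
```

```text
Traceback (most recent call last):
TypeError: unsupported operand type(s) for *: 'float' and 'builtin_function_or_method'
```

```bash

python3 - <<'E'
from h import *
S=dict(vertical_fov=46.65712867650615,cx=324.498,cy=240.871,rvec=np.array([0.8909745,-2.39097058,1.24170415]),tvec=np.array([0.4740787,0.23702346,0.89401736]))
D=dict(vertical_fov=47.142738973250175,cx=319.999,cy=241.2997,rvec=np.array([1.9734802,-0.13663962,0.06303338]),tvec=np.array([-0.58471835,0.09948149,1.32790542]))
s=lambda a:np.array(a)/3.2+[240,160]
d=lambda a:np.array(a)/4.7+[230,225]
def fit(Ls,us,Ld,ud,x0,z):
    g=lambda p:np.r_[(proj(S,place(p,Ls,z))-us).ravel(),(proj(D,place(p,Ld,z))-ud).ravel()]
    r=least_squares(g,x0,x_scale=[.1,.1,.1]); print(r.x,np.round(r.fun,1)); return r.x
nl,nr,fl,fr=[-.195,.172,.008],[-.195,-.252,.008],[.072,.172,.008],[.072,-.252,.008];h=[-.049,-.124,.008]
b=fit([nl,nr,fl,h],s([[435,488],[755,182],[95,315],[493,181]]),[nl,nr,fr,h],d([[66,115],[108,510],[714,445],[397,330]]),[.6,0,0],0)
c=[[.012,.14,.02],[-.012,.14,.02],[-.012,-.14,.02],[.012,-.14,.02]]
k=fit(c,s([[388,296],[412,308],[636,143],[612,125]]),c,d([[290,148],[246,150],[288,405],[340,403]]),[.5,0,0],.008)
cb,sb=np.cos(b[2]),np.sin(b[2]);dx=k[:2]-b[:2]
print('stick in bed',[cb*dx[0]+sb*dx[1],-sb*dx[0]+cb*dx[1]],np.degrees(k[2]-b[2]),'bed yaw',np.degrees(b[2]))
E
```

```text
[ 0.59814051 -0.04150394  0.0478011 ] [ 0.4 -0.4  0.6 -2.2 -1.5 -1.6 -0.1 -0.2 -1.5 -1.3 -0.8 -0.4  0.2 -0.9
 -0.4 -0.1]
[ 0.50610499 -0.12529298  0.00895403] [-1.8 -1.3  0.1 -0.4  0.8 -3.1 -0.5 -1.  -1.2 -1.9 -1.4 -1.7 -0.8  0.5
 -0.3 -0.1]
stick in bed [np.float64(-0.09593407454802391), np.float64(-0.07929561391228739)] -2.2257731287039895 bed yaw 2.7388012191079016
```

```bash
python3 -m creep '[{"tx":386,"ty":-400,"tz":-70,"rz":14,"hand":-1},{"tx":386,"ty":-400,"tz":-70,"rz":14,"hand":-1},{"tx":386,"ty":-400,"tz":-70,"rz":14,"hand":-1},{"tx":386,"ty":-400,"tz":-70,"rz":14,"hand":-1},{"tx":386,"ty":-400,"tz":-70,"rz":14,"hand":-1},{"tx":386,"ty":-400,"tz":-70,"rz":14,"hand":-1},{"tx":386,"ty":-400,"tz":-70,"rz":14,"hand":-1},{"tx":386,"ty":-400,"tz":-70,"rz":14,"hand":-1}]'
```

```text
schema error: expected keys rx, ry, rz, tx, ty, tz, hand
```

```bash
python3 -m creep '[{"rx":0,"ry":0,"rz":14,"tx":386,"ty":-400,"tz":-70,"hand":-1},{"rx":0,"ry":0,"rz":14,"tx":386,"ty":-400,"tz":-70,"hand":-1},{"rx":0,"ry":0,"rz":14,"tx":386,"ty":-400,"tz":-70,"hand":-1},{"rx":0,"ry":0,"rz":14,"tx":386,"ty":-400,"tz":-70,"hand":-1},{"rx":0,"ry":0,"rz":14,"tx":386,"ty":-400,"tz":-70,"hand":-1},{"rx":0,"ry":0,"rz":14,"tx":386,"ty":-400,"tz":-70,"hand":-1},{"rx":0,"ry":0,"rz":14,"tx":386,"ty":-400,"tz":-70,"hand":-1},{"rx":0,"ry":0,"rz":14,"tx":386,"ty":-400,"tz":-70,"hand":-1}]'
```

```text
clock: 0.95
position: [0.353, -0.2568, 0.2816]
tool_rot: [3.141, -0.0, 0.011]
force: [1.0, -1.2, -0.2]
grip_width: 0.0854
```

```bash
python3 -m creep '[{"rx":0,"ry":0,"rz":0,"tx":70,"ty":-140,"tz":-20,"hand":-1},{"rx":0,"ry":0,"rz":0,"tx":70,"ty":-140,"tz":-20,"hand":-1},{"rx":0,"ry":0,"rz":0,"tx":70,"ty":-140,"tz":-20,"hand":-1},{"rx":0,"ry":0,"rz":0,"tx":70,"ty":-140,"tz":-20,"hand":-1},{"rx":0,"ry":0,"rz":0,"tx":70,"ty":-140,"tz":-20,"hand":-1},{"rx":0,"ry":0,"rz":0,"tx":70,"ty":-140,"tz":-20,"hand":-1}]'
cat > look.py <<'E'
from workcell import bot, viewer
import cv2,sys,pickle
s=bot.observe(); f=viewer.grab_frame('wrist'); cv2.imwrite(f'pics/{sys.argv[1]}.png',f['pixels'])
pickle.dump((s,f),open(f'{sys.argv[1]}.pkl','wb'))
print(s['clock'],s['position'],s['tool_rot'],s['qpos'],s['force'])
E
python3 look.py w1
```

```text
clock: 1.55
position: [0.4204, -0.1188, 0.301]
tool_rot: [3.141, 0.001, 0.011]
force: [-0.4, -0.2, 0.5]
grip_width: 0.0855
1.55 [ 0.42035716 -0.11875627  0.30102703] [3.14139489e+00 6.68624336e-04 1.06566925e-02] [ 0.39611548  0.14786551 -0.28778791  1.96247944  0.04887468  1.03840871
 -1.47368947] [-0.43819472 -0.1704541   0.47654357]
```

View pics/w1.png

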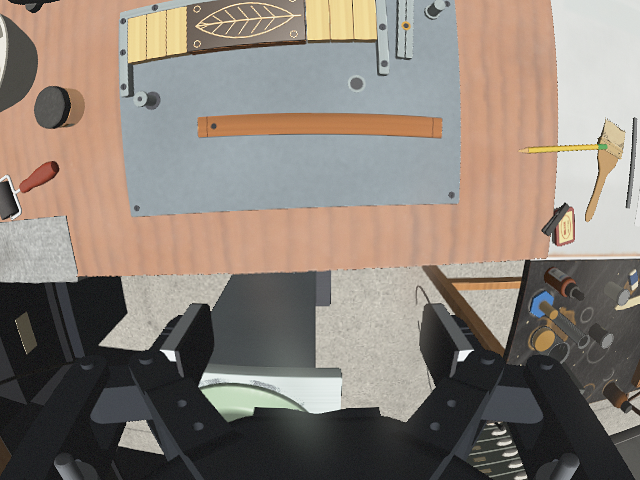

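```bash
python3 - <<'E'
import cv2
a=cv2.imread('pics/w1.png')
cv2.imwrite('pics/w1a.png',cv2.resize(a[0:220,110:300],None,fx=4,fy=4,interpolation=cv2.INTER_CUBIC)[280:880])
cv2.imwrite('pics/w1b.png',cv2.resize(a[0:220,290:480],None,fx=4,fy=4,interpolation=cv2.INTER_CUBIC)[240:840])
cv2.imwrite('pics/w1d.png',cv2.resize(a[0:110,110:400],None,fx=2.75,fy=2.75,interpolation=cv2.INTER_CUBIC))
E
```

```text
(no output)
```

View pics/w1a.png

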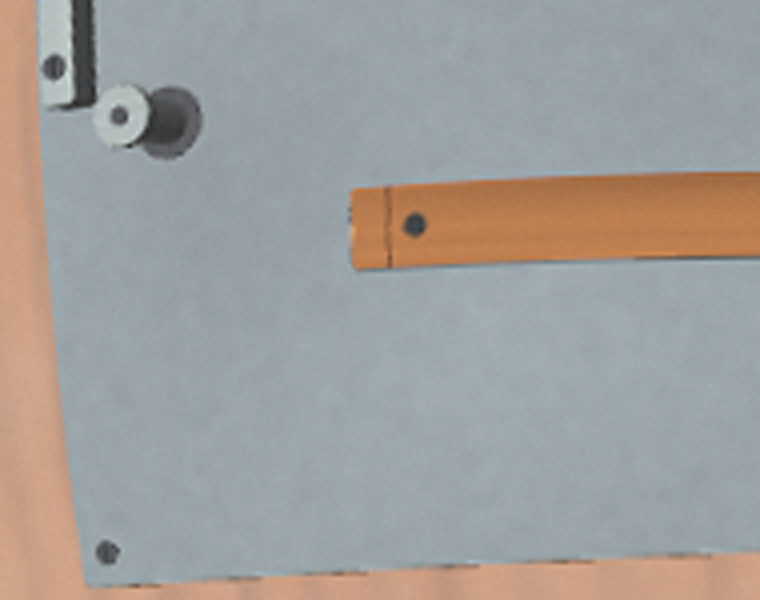

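View pics/w1b.png

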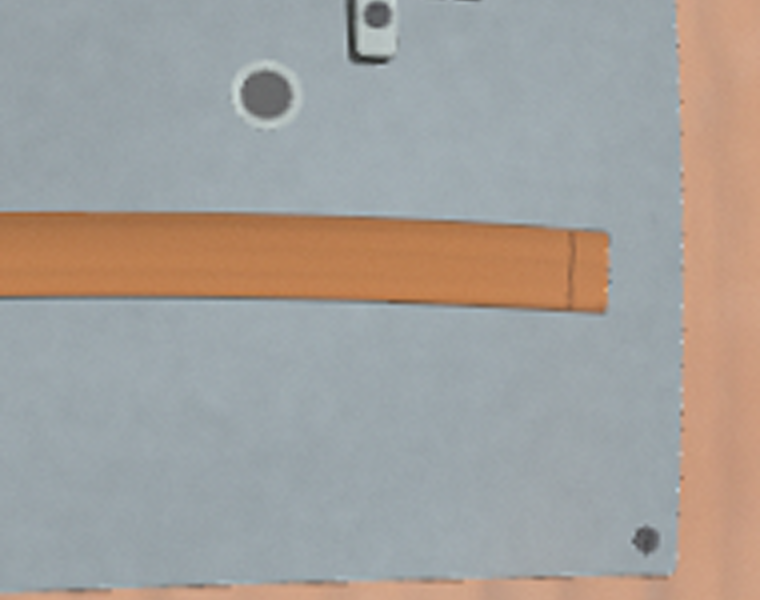

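View pics/w1d.png

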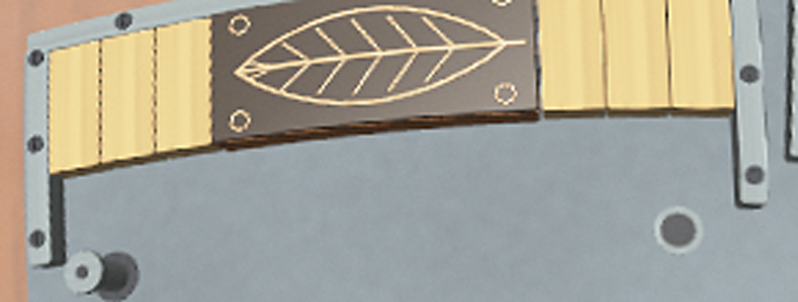

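```bash
cat > fit.py <<'E'
from h import *
import pickle
def load(n): 
    s,f=pickle.load(open(n+'.pkl','rb')); return s,f
def wfit(n,L,uv,x0,z):
    s,f=load(n)
    g=lambda p:(wproj(f,s['position'],s['tool_rot'],place(p,L,z))-np.array(uv)).ravel()
    r=least_squares(g,x0,x_scale=[.1,.1,.1]); print(n,np.round(r.x,4),'res',np.round(r.fun,1)); return r.x
def inbed(b,k):
    c,s=np.cos(b[2]),np.sin(b[2]);d=k[:2]-b[:2]
    return np.array([c*d[0]+s*d[1],-s*d[0]+c*d[1],k[2]-b[2]])
ST=[[.012,.14,.02],[-.012,.14,.02],[-.012,-.14,.02],[.012,-.14,.02]]
def report(b,k):
    q=inbed(b,k); e=place(q,[[.012,.14,.01],[.012,-.14,.01]])
    print('stick in bed mm',np.round(q[:2]*1e3,1),'deg',round(np.degrees(q[2]),2),'L',np.round(e[0,:2]*1e3,1),'R',np.round(e[1,:2]*1e3,1))
E
python3 - <<'E'
from fit import *
b=wfit('w1',[[-.195,.172,.008],[-.195,-.252,.008],[-.049,-.124,.008],[-.049,.124,.042]],[[131.5,216.75],[459.25,204.25],[356.75,83.75],[139.75,99]],[.6,-.04,.05],0)
k=wfit('w1',ST,[[198,117.25],[198.25,137.5],[441.5,138.25],[442.5,118]],[.5,-.12,0],.008)
report(b,k); print(np.degrees(b[2]),np.degrees(k[2]))
E
```

```text
w1 [ 0.5958 -0.0386  0.0482] res [-1.2  0.8  0.7  0.1  0.2 -0.2  0.1 -0.4]
w1 [ 0.5041 -0.1233  0.0102] res [-1.1 -0.2 -0.8  0.3  1.1  0.2  0.7 -0.1]
stick in bed mm [-95.7 -80.2] deg -2.18 L [-78.4  59.3] R [ -89.  -220.5]
2.760834931328701 0.5836074008401521
```

```bash
python3 -m creep '[{"rx":0,"ry":0,"rz":0,"tx":42,"ty":-36,"tz":50,"hand":-1},{"rx":0,"ry":0,"rz":0,"tx":42,"ty":-36,"tz":100,"hand":-1},{"rx":0,"ry":0,"rz":0,"tx":42,"ty":-36,"tz":150,"hand":-1},{"rx":0,"ry":0,"rz":0,"tx":42,"ty":-36,"tz":200,"hand":-1},{"rx":0,"ry":0,"rz":0,"tx":42,"ty":-36,"tz":240,"hand":-1},{"rx":0,"ry":0,"rz":0,"tx":42,"ty":-36,"tz":260,"hand":-1},{"rx":0,"ry":0,"rz":0,"tx":42,"ty":-36,"tz":260,"hand":-1}]'
python3 look.py w2
```

```text
clock: 2.3
position: [0.46, -0.0823, 0.0382]
tool_rot: [-3.141, 0.006, 0.01]
force: [-0.6, -0.3, 0.7]
grip_width: 0.0855
2.3 [ 0.45995727 -0.08233596  0.03822071] [-3.14137504  0.00624719  0.01007948] [ 0.20951729  0.61315785 -0.20821919  2.12796045  0.2877913   0.43277857
 -1.7855698 ] [-0.62976728 -0.32485485  0.74721894]
```

View pics/w2.png

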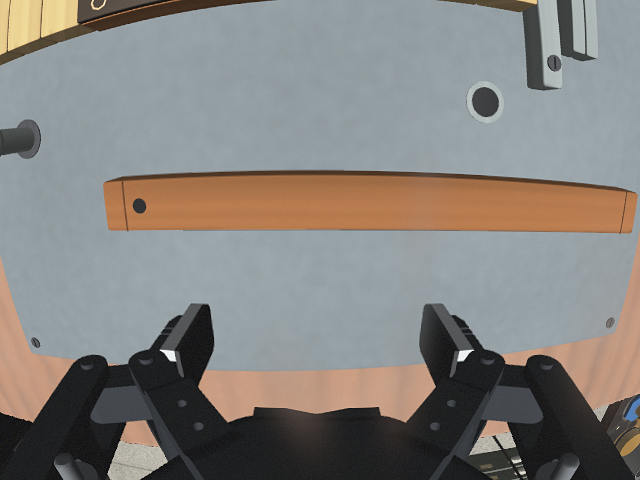

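```bash
python3 -m creep '[{"rx":0,"ry":0,"rz":0,"tx":0,"ty":0,"tz":20,"hand":-1},{"rx":0,"ry":0,"rz":0,"tx":4,"ty":0,"tz":37,"hand":-1},{"rx":0,"ry":0,"rz":0,"tx":4,"ty":0,"tz":37,"hand":-1}]'
cat > plan.py <<'E'
from fit import *
B=np.array([.5958,-.0386,.0482])
def wpose(q): # bed (mm,mm,deg)->world
    p=place(B,[[q[0]/1e3,q[1]/1e3,0]])[0]; return np.array([p[0],p[1],B[2]+np.radians(q[2])])
def rows(pos,rpy,targets):
    # targets: list of world TCP (x,y,yaw)
    R0=R.from_euler('xyz',rpy).as_matrix()
    for t in targets:
        d=np.array([t[0]-pos[0],t[1]-pos[1],0])
        l=R0.T@d*1e3
        print('tx %.1f ty %.1f rz %.2f'%(l[0],l[1],-np.degrees(t[2]-rpy[2])))
E
python3 - <<'E'
from plan import *
from workcell import bot
s=bot.observe();print(s['position'],s['tool_rot'],s['force'])
q0=wpose([-95.7,-80.2,-2.18]);q1=wpose([-70,-73.5,-14])
T=[]
for a in [0,.25,.5,.75,1]:
    q=q0+(q1-q0)*a; p=place(q,[[-.023,.04,0]])[0]; T.append([p[0],p[1],q[2]])
print(np.round(T,4)); rows(s['position'],s['tool_rot'],T)
E
```

```text
clock: 2.65
position: [0.467, -0.082, 0.0048]
tool_rot: [3.141, -0.001, 0.011]
force: [-0.5, 0.3, 0.6]
grip_width: 0.0853
[ 0.46698821 -0.08202098  0.00482666] [ 3.14123677e+00 -5.26631635e-04  1.05106205e-02] [-0.49008077  0.26118413  0.55262573]
[[ 0.4807 -0.0836  0.0102]
 [ 0.4891 -0.0804 -0.0414]
 [ 0.4976 -0.0774 -0.093 ]
 [ 0.5061 -0.0745 -0.1446]
 [ 0.5147 -0.0717 -0.1961]]
tx 13.7 ty 1.7 rz 0.02
tx 22.1 ty -1.4 rz 2.98
tx 30.6 ty -4.3 rz 5.93
tx 39.2 ty -7.1 rz 8.89
tx 47.8 ty -9.8 rz 11.84
```

```bash
python3 -m creep '[{"rx":0,"ry":0,"rz":0,"tx":7,"ty":0,"tz":4,"hand":-1},{"rx":0,"ry":0,"rz":0,"tx":13,"ty":0,"tz":4,"hand":-1},{"rx":0,"ry":0,"rz":1.5,"tx":18,"ty":-1,"tz":4,"hand":-1},{"rx":0,"ry":0,"rz":3,"tx":22,"ty":-2,"tz":4,"hand":-1},{"rx":0,"ry":0,"rz":4.5,"tx":26.5,"ty":-3,"tz":4,"hand":-1},{"rx":0,"ry":0,"rz":6,"tx":30.5,"ty":-4,"tz":4,"hand":-1},{"rx":0,"ry":0,"rz":6,"tx":30.5,"ty":-4,"tz":4,"hand":-1}]'
python3 look.py w3
```

```text
clock: 3.35
position: [0.4976, -0.0767, 0.0003]
tool_rot: [-3.141, -0.001, -0.094]
force: [-0.8, 0.3, -0.6]
grip_width: 0.0854
3.35 [ 4.97618498e-01 -7.66726777e-02  3.39098376e-04] [-3.14142815e+00 -6.48708899e-04 -9.44610859e-02] [ 0.15190092  0.71514561 -0.15626748  2.04960244  0.2680796   0.39500098
 -1.87999124] [-0.75942328  0.25223488 -0.58697978]
```

View pics/w3.png

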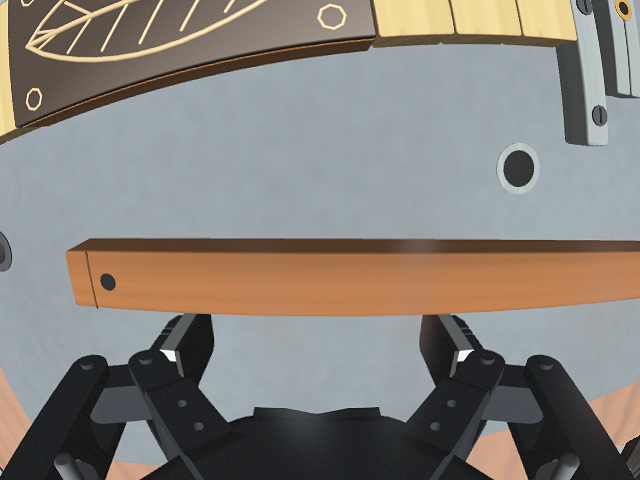

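```bash
python3 -m creep '[{"rx":0,"ry":0,"rz":1.5,"tx":4.2,"ty":-1.6,"tz":0,"hand":-1},{"rx":0,"ry":0,"rz":3,"tx":8.4,"ty":-3.2,"tz":0,"hand":-1},{"rx":0,"ry":0,"rz":4.5,"tx":12.5,"ty":-5,"tz":0,"hand":-1},{"rx":0,"ry":0,"rz":6,"tx":16.5,"ty":-6.6,"tz":0,"hand":-1},{"rx":0,"ry":0,"rz":6,"tx":16.5,"ty":-6.6,"tz":0,"hand":-1},{"rx":0,"ry":0,"rz":6,"tx":8,"ty":-6.6,"tz":-20,"hand":-1},{"rx":0,"ry":0,"rz":6,"tx":0,"ty":-3,"tz":-70,"hand":-1},{"rx":0,"ry":0,"rz":6,"tx":-12,"ty":0,"tz":-120,"hand":-1}]'
python3 -m creep '[{"rx":0,"ry":0,"rz":0,"tx":-20,"ty":60,"tz":-50,"hand":0},{"rx":0,"ry":0,"rz":0,"tx":-20,"ty":60,"tz":-100,"hand":1},{"rx":0,"ry":0,"rz":0,"tx":-20,"ty":60,"tz":-100,"hand":1},{"rx":0,"ry":0,"rz":0,"tx":-20,"ty":60,"tz":-100,"hand":1}]'
python3 look.py w4
```

```text
clock: 4.2
position: [0.4848, -0.0757, 0.119]
tool_rot: [3.142, 0.001, -0.197]
force: [-0.1, 0.0, 0.6]
grip_width: 0.0852
clock: 4.6
position: [0.4549, -0.1322, 0.2212]
tool_rot: [3.141, -0.005, -0.2]
force: [-0.5, 0.7, -0.4]
grip_width: 0.0282
4.6 [ 0.45486023 -0.13219178  0.22115477] [ 3.14090757 -0.00533527 -0.20002607] [ 0.34798085  0.30008003 -0.23373618  1.99212679  0.0923861   0.85391913
 -1.7069216 ] [-0.47768325  0.65264167 -0.44178161]
```

View pics/w4.png

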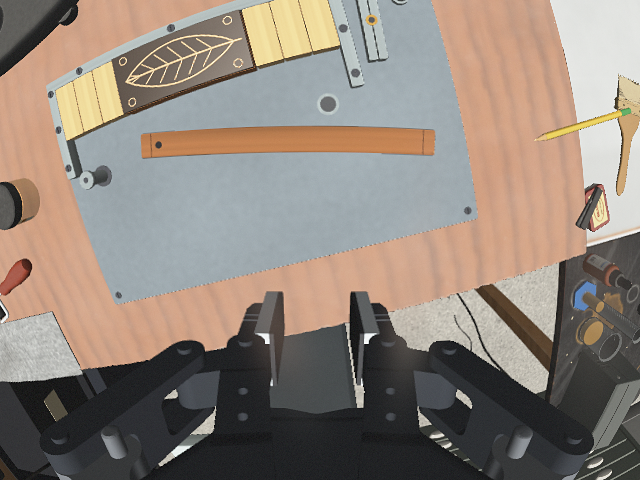

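```bash
cat > crop.py <<'E'
import cv2,sys
n,x,y,w,h,k=sys.argv[1],*map(int,sys.argv[2:7]); o=sys.argv[7]
a=cv2.imread(f'pics/{n}.png')[y:y+h,x:x+w]
cv2.imwrite(f'pics/{o}.png',cv2.resize(a,None,fx=k,fy=k,interpolation=cv2.INTER_CUBIC))
E
python3 crop.py w4 50 80 190 150 4 w4a; python3 crop.py w4 290 80 190 150 4 w4b
```

```text
(no output)
```

View pics/w4a.png

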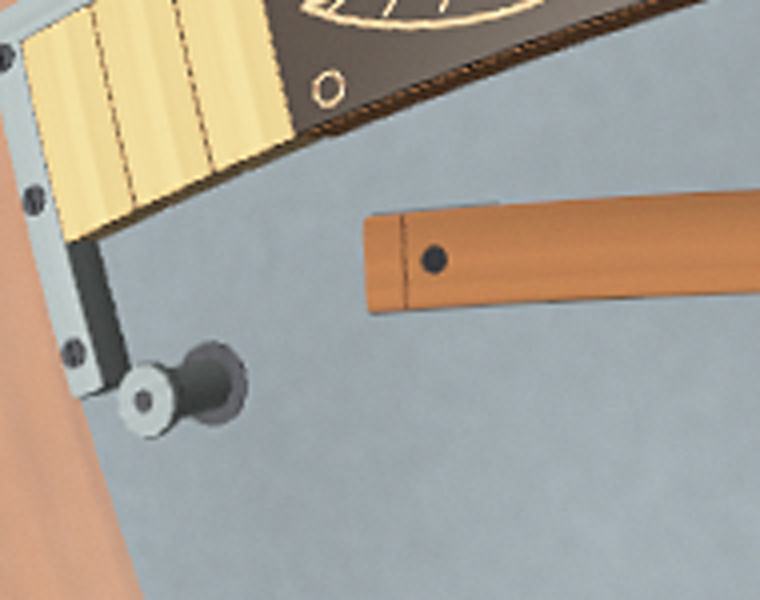

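View pics/w4b.png

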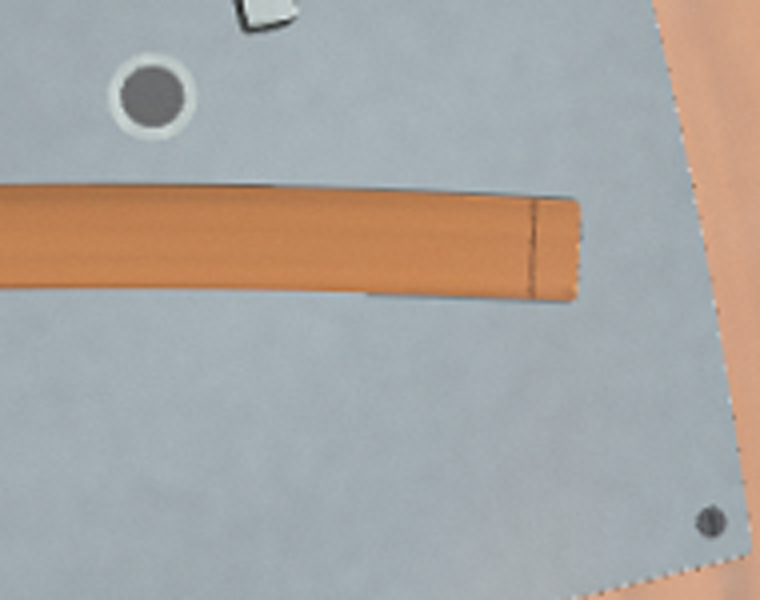

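```bash
python3 - <<'E'
from plan import *
b=wfit('w4',[[-.195,.172,.008],[-.195,-.252,.008],[-.049,-.124,.008],[-.049,.124,.042]],[[118,303],[477.5,218.25],[328,104.25],[86.25,180]],[.6,-.04,.05],0)
k=wfit('w4',ST,[[141.25,134],[142.25,158.25],[434,155.25],[435.25,129.75]],[.5,-.12,0],.008)
report(b,k);report(B,k)
s,f=load('w4')
# end push: TCP behind right end
q=k
u=np.array([-np.sin(q[2]),np.cos(q[2])])
print('axis',u,'end centre',place(q,[[0,-.14,0]])[0])
E
```

```text
w4 [ 0.5964 -0.0385  0.049 ] res [-3.2  2.4  2.2  0.2  0.5 -0.9 -0.4 -0.3]
w4 [ 0.5286 -0.1179 -0.2014] res [-1.5 -0.1 -1.3  0.2  1.4  0.1  1.1  0. ]
stick in bed mm [-71.6 -76. ] deg -14.35 L [-25.3  56.7] R [ -94.7 -214.6]
stick in bed mm [-71. -76.] deg -14.3 L [-24.8  56.7] R [ -93.9 -214.6]
axis [0.20005609 0.97978445] end centre [ 0.50056037 -0.25505789  0.        ]
```

```bash
python3 -m creep '[{"rx":0,"ry":0,"rz":0,"tx":20,"ty":45,"tz":0,"hand":1},{"rx":0,"ry":0,"rz":0,"tx":40,"ty":90,"tz":0,"hand":1},{"rx":0,"ry":0,"rz":0,"tx":65,"ty":130,"tz":20,"hand":1},{"rx":0,"ry":0,"rz":0,"tx":69,"ty":148,"tz":60,"hand":1},{"rx":0,"ry":0,"rz":0,"tx":69,"ty":148,"tz":110,"hand":1},{"rx":0,"ry":0,"rz":0,"tx":69,"ty":148,"tz":150,"hand":1},{"rx":0,"ry":0,"rz":0,"tx":69,"ty":148,"tz":160,"hand":1},{"rx":0,"ry":0,"rz":0,"tx":69,"ty":148,"tz":160,"hand":1}]'
python3 look.py w5
```

```text
clock: 5.45
position: [0.492, -0.2884, 0.0567]
tool_rot: [-3.141, 0.003, -0.197]
force: [0.3, -0.1, 0.1]
grip_width: 0.0001
5.45 [ 0.49201833 -0.28838538  0.05665235] [-3.14054990e+00  3.13981282e-03 -1.97099923e-01] [ 0.52630202  0.67906042 -0.1408809   1.8623861   0.15312153  0.6138419
 -1.47729373] [ 0.32519791 -0.1498341   0.1307165 ]
```

View pics/w5.png

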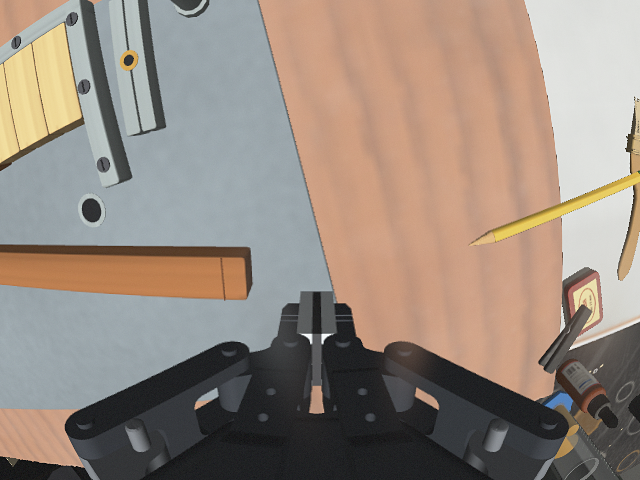

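```bash
python3 - <<'E'
from plan import *
s,f=load('w5')
e=wray(f,s['position'],s['tool_rot'],[[251,247],[247,299]],.028); print(e, e.mean(0))
R0=R.from_euler('xyz',s['tool_rot']).as_matrix()
print('end centre in tool mm',R0.T@(e.mean(0)-s['position'])*1e3)
print(wproj(f,s['position'],s['tool_rot'],s['position'][None]+1e-6))
E
```

```text
[[ 0.5173989  -0.2615621   0.028     ]
 [ 0.49057407 -0.25231145  0.028     ]] [ 0.50398648 -0.25693677  0.028     ]
end centre in tool mm [  5.66790107 -33.15352618  28.66928305]
[[315.03991982 311.13341217]]
```

```bash
python3 -m creep '[{"rx":0,"ry":0,"rz":0,"tx":3.5,"ty":0,"tz":25,"hand":1},{"rx":0,"ry":0,"rz":0,"tx":3.5,"ty":0,"tz":44,"hand":1},{"rx":0,"ry":0,"rz":0,"tx":3.5,"ty":0,"tz":44,"hand":1},{"rx":0,"ry":0,"rz":0,"tx":3.5,"ty":-8,"tz":44,"hand":1},{"rx":0,"ry":0,"rz":0,"tx":3.5,"ty":-16,"tz":44,"hand":1},{"rx":0,"ry":0,"rz":0,"tx":3.5,"ty":-22,"tz":44,"hand":1},{"rx":0,"ry":0,"rz":0,"tx":3.5,"ty":-28,"tz":44,"hand":1},{"rx":0,"ry":0,"rz":0,"tx":3.5,"ty":-34,"tz":44,"hand":1}]'
python3 look.py w6
```

```text
clock: 6.3
position: [0.5032, -0.2567, 0.0147]
tool_rot: [3.141, -0.001, -0.198]
force: [-0.4, -3.4, 2.9]
grip_width: -0.0001
6.3 [ 0.50317689 -0.25672113  0.01471395] [ 3.14091528e+00 -1.06824798e-03 -1.98172800e-01] [ 0.45110078  0.741581   -0.1187697   1.89031947  0.16341726  0.51779213
 -1.5478487 ] [-0.35405226 -3.41571728  2.8908525 ]
```

View pics/w6.png

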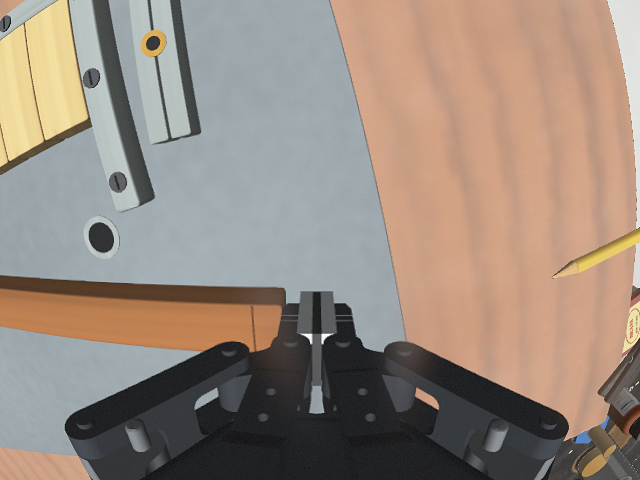

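```bash
python3 - <<'E'
from plan import *
s,f=load('w6')
e=wray(f,s['position'],s['tool_rot'],[[285,288],[284,349]],.028)
R0=R.from_euler('xyz',s['tool_rot']).as_matrix()
print('end corners in tool mm',(e-s['position'])@R0*1e3, e)
for r in e: print(inbed(B,np.r_[r[:2],0])*1e3)
E
```

```text
end corners in tool mm [[ 16.77588435 -11.35536941 -13.27583513]
 [-10.88153633 -12.72629918 -13.30630877]] [[ 0.52184793 -0.24887921  0.028     ]
 [ 0.49500171 -0.24208994  0.028     ]]
[ -83.99771838 -206.47188047  -48.2       ]
[-110.48563697 -198.39701427  -48.2       ]
```

```bash
python3 -m creep '[{"rx":0,"ry":0,"rz":0,"tx":0,"ty":-6,"tz":-1,"hand":1},{"rx":0,"ry":0,"rz":0,"tx":0,"ty":-12,"tz":-1,"hand":1},{"rx":0,"ry":0,"rz":0,"tx":0,"ty":-18,"tz":-1,"hand":1},{"rx":0,"ry":0,"rz":0,"tx":0,"ty":-24,"tz":-1,"hand":1},{"rx":0,"ry":0,"rz":0,"tx":0,"ty":-30,"tz":-1,"hand":1},{"rx":0,"ry":0,"rz":0,"tx":0,"ty":-36,"tz":-1,"hand":1},{"rx":0,"ry":0,"rz":0,"tx":0,"ty":-42,"tz":-1,"hand":1},{"rx":0,"ry":0,"rz":0,"tx":0,"ty":-42,"tz":-1,"hand":1}]'
cat > lookS.py <<'E'
from workcell import bot, viewer
import cv2,sys,pickle
s=bot.observe(); f=viewer.grab_frame('scene'); cv2.imwrite(f'pics/{sys.argv[1]}.png',cv2.resize(f['pixels'][160:320,240:490],None,fx=3.2,fy=3.2,interpolation=cv2.INTER_CUBIC))
pickle.dump((s,f),open(f'{sys.argv[1]}.pkl','wb'))
E
python3 lookS.py s7;python3 look.py w7
```

```text
clock: 7.15
position: [0.5113, -0.2143, 0.015]
tool_rot: [-3.141, 0.0, -0.197]
force: [-0.3, -0.8, -1.0]
grip_width: -0.0
7.2 [ 0.51111817 -0.21478046  0.01498097] [-3.14116534e+00  2.45164591e-04 -1.97098973e-01] [ 0.37116836  0.73131685 -0.11145546  1.91709726  0.15426803  0.50157543
 -1.6153711 ] [ 0.01639529  0.04334695 -0.48256145]
```

View pics/s7.png

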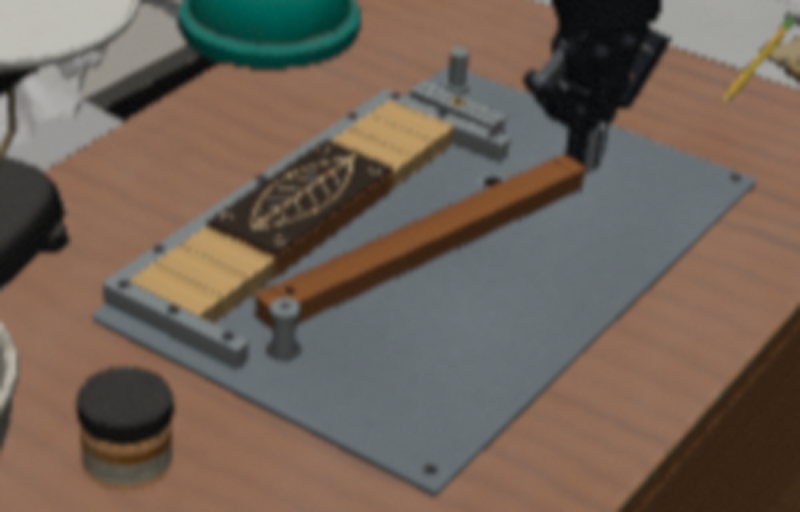

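View pics/w7.png

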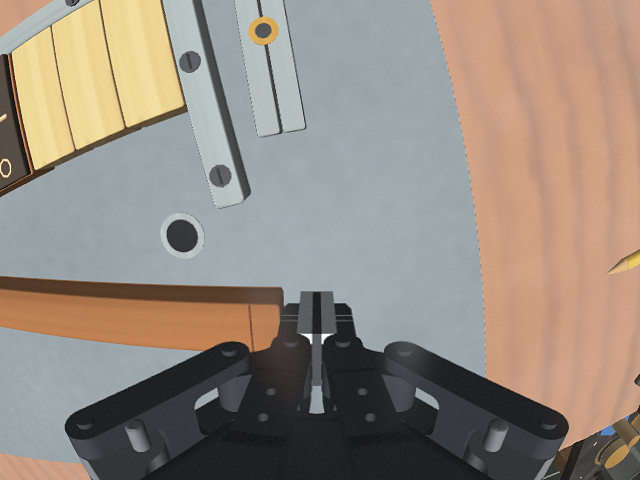

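```bash
python3 - <<'E'
from plan import *
s,f=load('s7')
def sfit(L,uv,x0):
    uv=np.array(uv)/3.2+[240,160]
    r=least_squares(lambda p:(proj(f,place(p,L,.008))-uv).ravel(),x0,x_scale=[.1]*3); print(r.x,np.round(r.fun,1)); return r.x
# calibrate with initial pose: bed in scene gave (.5981,-.0415,.0478)
k=sfit([ST[0],ST[2],ST[3],[.012,.14,0]],[[257,296],[583,168],[565,157],[258,318]],[.53,-.05,-.2])
report(B,k); report(np.array([.5981,-.0415,.0478]),k)
s,f=load('w7')
e=wray(f,s['position'],s['tool_rot'],[[283,288],[282,349]],.028)
for r in e: print(inbed(B,np.r_[r[:2],0])*1e3)
E
```

```text
[ 0.53596024 -0.06417623 -0.18957292] [-0.1 -0.1  1.4  0.  -0.7 -1.  -0.5  0.8]
stick in bed mm [-61.  -22.7] deg -13.62 L [-16.4 110.6] R [ -82.3 -161.6]
stick in bed mm [-63.2 -19.7] deg -13.6 L [-18.6 113.6] R [ -84.4 -158.6]
[ -73.96548941 -164.16747055  -48.2       ]
[-100.53367189 -156.03051136  -48.2       ]
```

```bash
python3 -m creep '[{"rx":0,"ry":0,"rz":0,"tx":0,"ty":-5,"tz":0,"hand":1},{"rx":0,"ry":0,"rz":0,"tx":1,"ty":-10,"tz":0,"hand":1},{"rx":0,"ry":0,"rz":0,"tx":1,"ty":-15,"tz":0,"hand":1},{"rx":0,"ry":0,"rz":0,"tx":2,"ty":-20,"tz":0,"hand":1},{"rx":0,"ry":0,"rz":0,"tx":2,"ty":-25,"tz":0,"hand":1},{"rx":0,"ry":0,"rz":0,"tx":2,"ty":-25,"tz":0,"hand":1}]'
python3 lookS.py s8;python3 look.py w8
```

```text
clock: 7.85
position: [0.5182, -0.1904, 0.0151]
tool_rot: [-3.141, -0.0, -0.197]
force: [0.5, 0.3, -0.3]
grip_width: 0.0001
7.9 [ 0.5180772  -0.19091794  0.01509237] [-3.14142891e+00 -5.00114918e-05 -1.97264138e-01] [ 0.32228417  0.7287337  -0.1062807   1.92361758  0.14846028  0.49662838
 -1.65593589] [-0.15226723 -0.29511478  0.44901424]
```

View pics/s8.png

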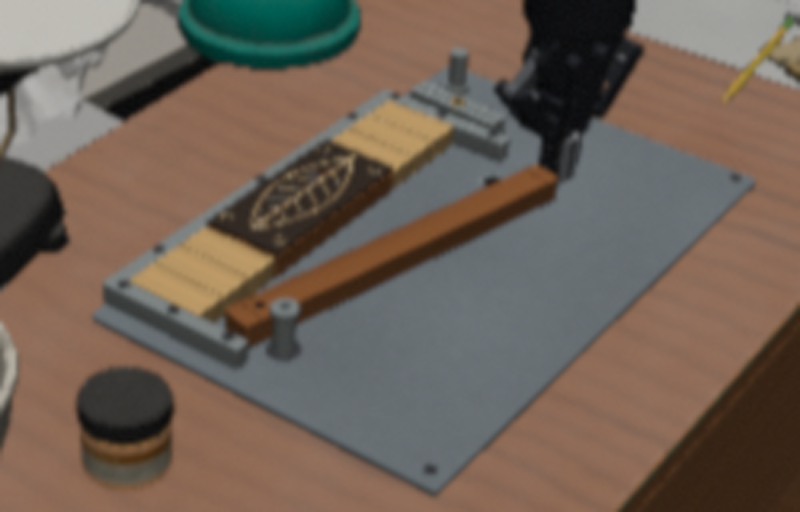

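View pics/w8.png

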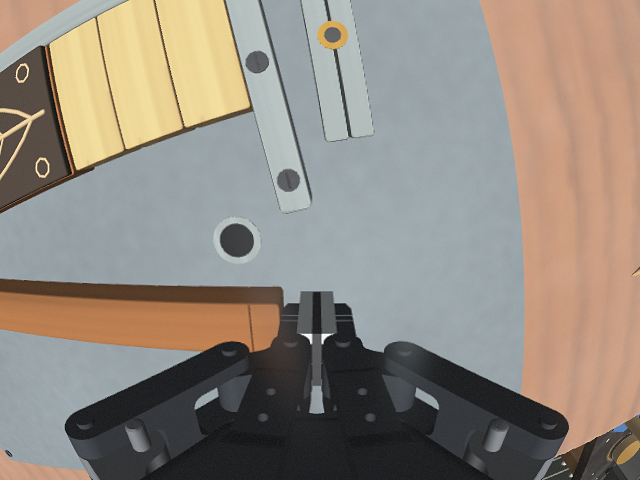

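```bash
python3 - <<'E'
from plan import *
s,f=load('s8')
def sfit(L,uv,x0):
    uv=np.array(uv)/3.2+[240,160]
    r=least_squares(lambda p:(proj(f,place(p,L,.008))-uv).ravel(),x0,x_scale=[.1]*3); print(r.x,np.round(r.fun,1)); return r.x
k=sfit([ST[0],ST[1],ST[2],ST[3]],[[227,306],[247,319],[556,178],[540,168]],[.53,-.05,-.2])
report(B,k); report(np.array([.5981,-.0415,.0478]),k)
s,f=load('w8')
e=wray(f,s['position'],s['tool_rot'],[[283,288],[282,349]],.028)
for r in e: print(inbed(B,np.r_[r[:2],0])*1e3)
E
```

```text
[ 0.54385006 -0.0422737  -0.1973105 ] [-1.1 -0.3 -0.   1.5  1.9 -0.3 -0.7 -1.7]
stick in bed mm [-52.1  -1.2] deg -14.07 L [ -6.4 131.7] R [ -74.5 -139.9]
stick in bed mm [-54.2   1.8] deg -14.04 L [ -8.6 134.7] R [ -76.6 -136.9]
[ -65.91259542 -140.64385046  -48.2       ]
[ -92.49741887 -132.49767045  -48.2       ]
```

```bash
python3 -m creep '[{"rx":0,"ry":0,"rz":0,"tx":0,"ty":-2.5,"tz":0,"hand":1},{"rx":0,"ry":0,"rz":0,"tx":0,"ty":-4.5,"tz":0,"hand":1},{"rx":0,"ry":0,"rz":0,"tx":0,"ty":-4.5,"tz":0,"hand":1},{"rx":0,"ry":0,"rz":0,"tx":0,"ty":10,"tz":0,"hand":1},{"rx":0,"ry":0,"rz":0,"tx":-20,"ty":15,"tz":-45,"hand":1},{"rx":0,"ry":0,"rz":0,"tx":-50,"ty":0,"tz":-95,"hand":1},{"rx":0,"ry":0,"rz":0,"tx":-70,"ty":-40,"tz":-140,"hand":0.5},{"rx":0,"ry":0,"rz":0,"tx":-70,"ty":-70,"tz":-185,"hand":-1}]'
python3 -m creep '[{"rx":0,"ry":0,"rz":-6,"tx":0,"ty":-10,"tz":-10,"hand":-1},{"rx":0,"ry":0,"rz":-14,"tx":0,"ty":-10,"tz":-10,"hand":-1},{"rx":0,"ry":0,"rz":-14,"tx":0,"ty":-10,"tz":-10,"hand":-1}]'
python3 look.py w9
```

```text
clock: 8.75
position: [0.4606, -0.1244, 0.1802]
tool_rot: [3.141, 0.001, -0.2]
force: [1.2, -0.2, 1.7]
grip_width: 0.0282
clock: 9.05
position: [0.4648, -0.1149, 0.1896]
tool_rot: [3.141, -0.001, 0.049]
force: [-0.2, -0.4, -0.3]
grip_width: 0.0723
9.05 [ 0.46479443 -0.11493242  0.18956021] [ 3.14123244e+00 -1.00508639e-03  4.87393047e-02] [ 0.29868987  0.35453118 -0.22548532  2.01045056  0.110138    0.78686831
 -1.51309984] [-0.19788001 -0.42422938 -0.28317206]
```

View pics/w9.png

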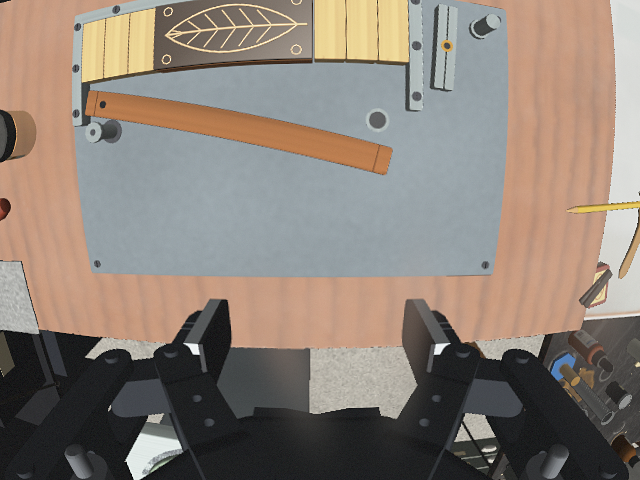

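```bash
python3 crop.py w9 60 60 160 110 5 w9a; python3 crop.py w9 330 60 160 120 5 w9b
```

```text
(no output)
```

View pics/w9a.png

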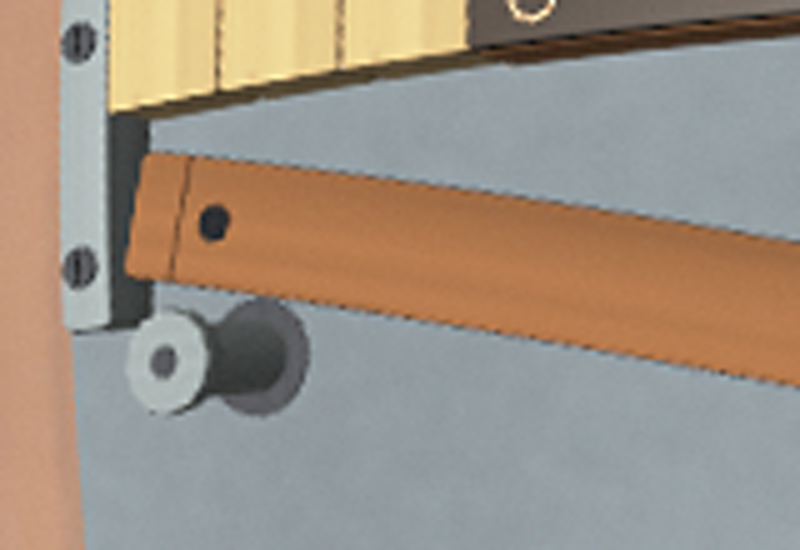

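View pics/w9b.png

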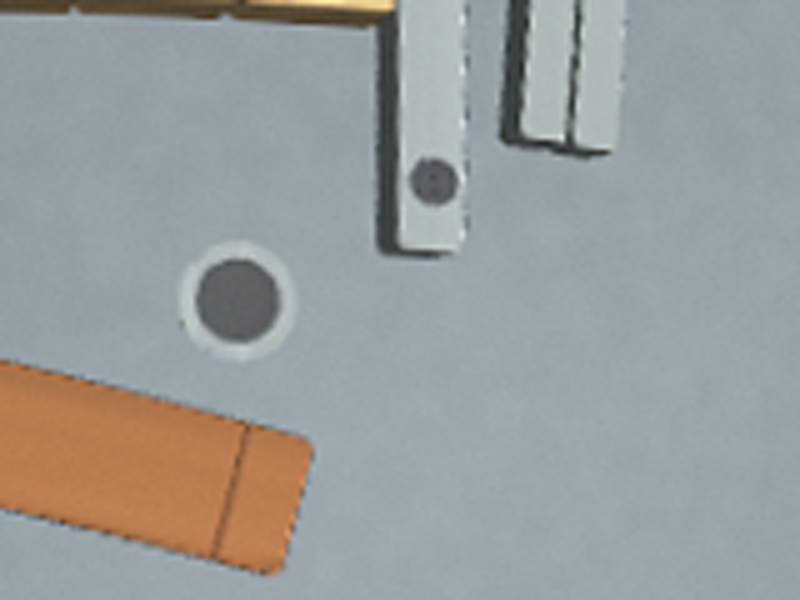

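```bash
python3 - <<'E'
from plan import *
b=wfit('w9',[[-.049,-.124,.008],[-.049,.124,.042],[-.04,-.148,.026]],[[377.6,120],[93,132.2],[330+398/5,60+250/5]],[.6,-.04,.05],0)
k=wfit('w9',ST,[[88.6,90.4],[84.8,115.4],[386.2,175.2],[393,148]],[.54,-.04,-.2],.008)
report(b,k);report(B,k)
s,f=load('w9')
for y in(.03,-.03,-.075,-.1):
    print(y,place(k,[[-.012,y,0]])[0])
E
```

```text
w9 [ 0.5961 -0.0382  0.0486] res [ 0.1 -0.  -0.6  0.   0.3 -0. ]
w9 [ 0.5441 -0.0364 -0.1826] res [-1.  -0.4 -1.4  0.1  0.5  0.5  1.1 -0.1]
stick in bed mm [-51.9   4.3] deg -13.25 L [ -8.1 137.8] R [ -72.3 -134.8]
stick in bed mm [-51.5   4.6] deg -13.22 L [ -7.8 138.2] R [ -71.9 -134.4]
0.03 [ 0.53774447 -0.00476829  0.        ]
-0.03 [ 0.52684895 -0.06377073  0.        ]
-0.075 [ 0.51867731 -0.10802256  0.        ]
-0.1 [ 0.51413751 -0.13260691  0.        ]
```

```bash
python3 - <<'E'
from plan import *
from workcell import bot
s=bot.observe();print(s['position'],s['tool_rot'])
q0=wpose([-51.7,4.4,-13.2]);q1=wpose([-12,-1,0])
p=place(q0,[[-.040,-.06,0]])[0];print('pre',p)
rows(s['position'],s['tool_rot'],[[p[0],p[1],q0[2]]])
# then path relative to pre pose
T=[]
for a in np.linspace(0,1,9):
    q=q0+(q1-q0)*a; p2=place(q,[[-.023,-.06,0]])[0]; T.append([p2[0],p2[1],q[2]])
print(np.round(T,4))
rows(np.array([p[0],p[1],0]),np.array([np.pi,0,q0[2]]),T)
E
```

```text
[ 0.46451194 -0.11516389  0.18909562] [ 3.14148265e+00 -9.59212639e-05  4.26807546e-02]
pre [ 0.49373939 -0.08845602  0.        ]
tx 30.3 ty -25.4 rz 12.88
[[ 0.5105 -0.0915 -0.1822]
 [ 0.517  -0.0929 -0.1534]
 [ 0.5236 -0.0942 -0.1246]
 [ 0.5303 -0.0955 -0.0958]
 [ 0.5369 -0.0968 -0.067 ]
 [ 0.5436 -0.0979 -0.0382]
 [ 0.5503 -0.0991 -0.0094]
 [ 0.557  -0.1002  0.0194]
 [ 0.5638 -0.1012  0.0482]]
tx 17.0 ty 0.0 rz -0.00
tx 23.7 ty 0.2 rz -1.65
tx 30.5 ty 0.3 rz -3.30
tx 37.2 ty 0.3 rz -4.95
tx 44.0 ty 0.3 rz -6.60
tx 50.8 ty 0.3 rz -8.25
tx 57.6 ty 0.2 rz -9.90
tx 64.4 ty 0.1 rz -11.55
tx 71.2 ty -0.1 rz -13.20
```

```bash
python3 -m creep '[{"rx":0,"ry":0,"rz":7,"tx":25,"ty":-25,"tz":30,"hand":-1},{"rx":0,"ry":0,"rz":13,"tx":30,"ty":-25,"tz":75,"hand":-1},{"rx":0,"ry":0,"rz":13,"tx":30,"ty":-25,"tz":120,"hand":-1},{"rx":0,"ry":0,"rz":13,"tx":30,"ty":-25,"tz":150,"hand":-1},{"rx":0,"ry":0,"rz":13,"tx":30,"ty":-25,"tz":170,"hand":-1},{"rx":0,"ry":0,"rz":13,"tx":30,"ty":-25,"tz":188,"hand":-1},{"rx":0,"ry":0,"rz":13,"tx":30,"ty":-25,"tz":188,"hand":-1}]'
python3 look.py w10
```

```text
clock: 9.8
position: [0.4919, -0.0884, -0.0013]
tool_rot: [3.141, 0.004, -0.185]
force: [0.6, -0.4, 0.9]
grip_width: 0.0854
9.8 [ 0.49186142 -0.08844968 -0.00127025] [ 3.14064364  0.00418964 -0.18494081] [ 0.13760338  0.71527049 -0.10514232  2.05716304  0.18671764  0.3822155
 -1.87145028] [ 0.61835942 -0.38182055  0.94862919]
```

View pics/w10.png

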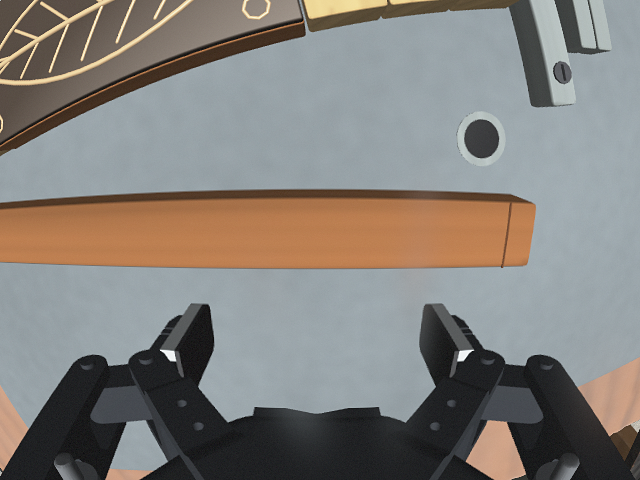

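```bash
python3 -m creep '[{"rx":0,"ry":0,"rz":0,"tx":10,"ty":0,"tz":-1,"hand":-1},{"rx":0,"ry":0,"rz":0,"tx":17,"ty":0,"tz":-1,"hand":-1},{"rx":0,"ry":0,"rz":-1.5,"tx":23.5,"ty":0,"tz":-1,"hand":-1},{"rx":0,"ry":0,"rz":-3.3,"tx":30.5,"ty":0,"tz":-1,"hand":-1},{"rx":0,"ry":0,"rz":-5,"tx":37,"ty":0,"tz":-1,"hand":-1},{"rx":0,"ry":0,"rz":-6.6,"tx":44,"ty":0,"tz":-1,"hand":-1},{"rx":0,"ry":0,"rz":-8.2,"tx":50.5,"ty":0,"tz":-1,"hand":-1},{"rx":0,"ry":0,"rz":-8.2,"tx":50.5,"ty":0,"tz":-1,"hand":-1}]'
python3 lookS.py s11; python3 look.py w11
```

```text
clock: 10.65
position: [0.5443, -0.0971, 0.002]
tool_rot: [-3.141, -0.001, -0.036]
force: [0.3, 0.2, -1.0]
grip_width: 0.0851
10.7 [ 0.54368489 -0.09697195  0.00193716] [-3.14134424e+00 -5.63694478e-04 -3.74458638e-02] [ 0.18103685  0.75371279 -0.1552851   1.92280627  0.23003542  0.4814245
 -1.74545667] [ 0.34968504 -0.60464545 -0.37435173]
```

View pics/s11.png

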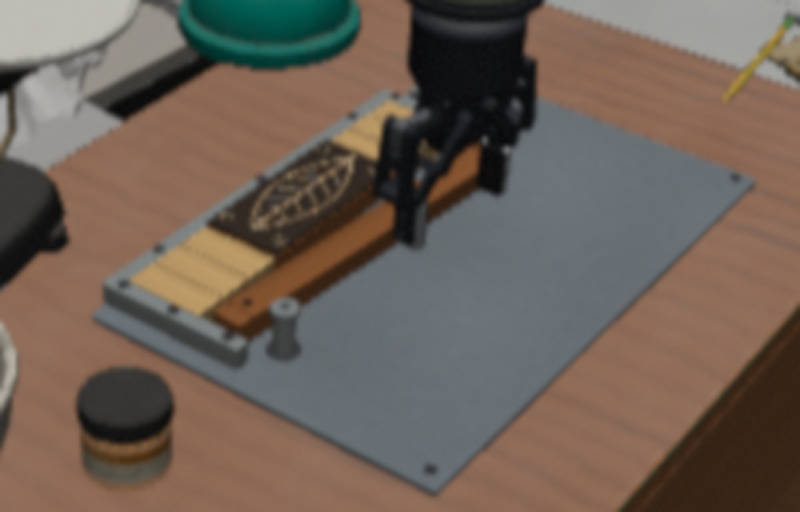

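View pics/w11.png

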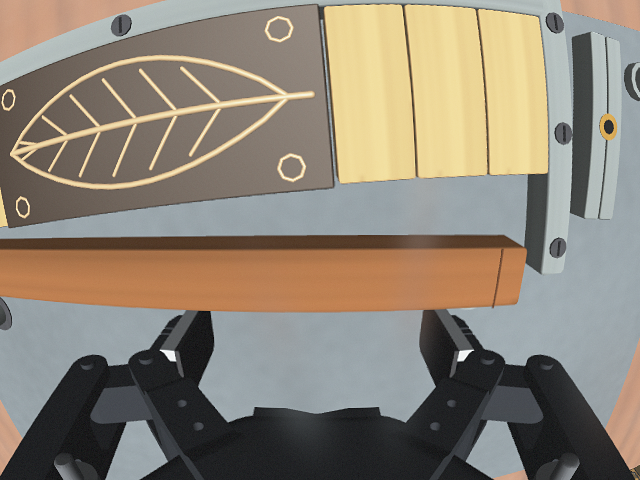

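```bash
python3 - <<'E'
from plan import *
s,f=load('w11')
e=wray(f,s['position'],s['tool_rot'],[[526,248],[521,305]],.028)
for r in e: print(inbed(B,np.r_[r[:2],0])*1e3)
print('rail near end inner (-40,-148) z8,z26',wproj(f,s['position'],s['tool_rot'],place(B,[[-.04,-.148,.008],[-.04,-.148,.026]])))
E
python3 crop.py w11 460 160 140 120 5 w11c
```

```text
[ -25.11751312 -136.34660441  -48.2       ]
[ -48.68852269 -137.13182405  -48.2       ]
rail near end inner (-40,-148) z8,z26 [[522.48761307 264.07153701]
 [543.60016019 279.52200258]]
```

View pics/w11c.png

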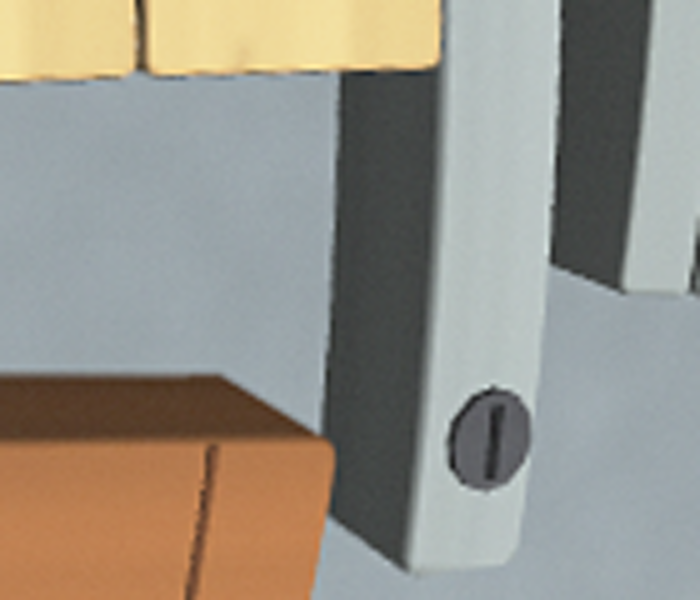

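```bash
python3 -m creep '[{"rx":0,"ry":0,"rz":-1.2,"tx":5,"ty":0,"tz":0,"hand":-1},{"rx":0,"ry":0,"rz":-2.5,"tx":10,"ty":1,"tz":0,"hand":-1},{"rx":0,"ry":0,"rz":-3.7,"tx":15,"ty":1,"tz":0,"hand":-1},{"rx":0,"ry":0,"rz":-4.9,"tx":18,"ty":1,"tz":0,"hand":-1},{"rx":0,"ry":0,"rz":-4.9,"tx":18,"ty":1,"tz":0,"hand":-1}]'
python3 look.py w12
```

```text
clock: 11.25
position: [0.5617, -0.0986, 0.002]
tool_rot: [-3.141, -0.0, 0.049]
force: [-1.2, 0.2, -0.5]
grip_width: 0.0856
11.25 [ 0.56165767 -0.09861162  0.00203077] [-3.14147112e+00 -4.62942205e-04  4.90824681e-02] [ 0.19786125  0.77158806 -0.18069156  1.87378124  0.2554702   0.51804977
 -1.67713305] [-1.22103254  0.2194326  -0.45981056]
```

View pics/w12.png

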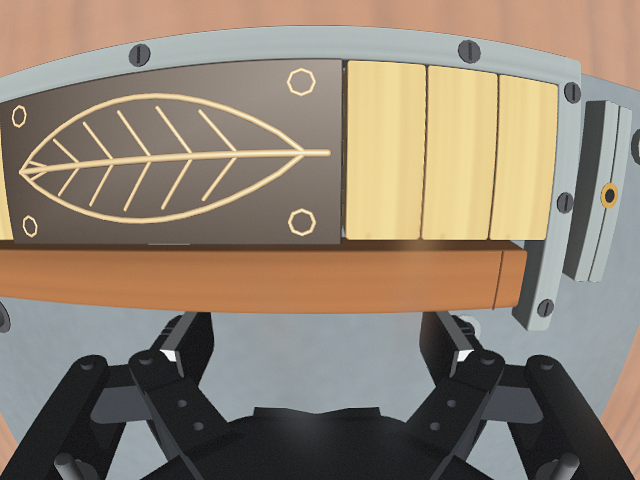

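```bash
python3 -m creep '[{"rx":0,"ry":0,"rz":0,"tx":1,"ty":0,"tz":0,"hand":-1},{"rx":0,"ry":0,"rz":0,"tx":2,"ty":0,"tz":0,"hand":-1},{"rx":0,"ry":0,"rz":0,"tx":3,"ty":0,"tz":0,"hand":-1},{"rx":0,"ry":0,"rz":0,"tx":3,"ty":0,"tz":0,"hand":-1}]'
```

```text
clock: 11.7
position: [0.5642, -0.0984, 0.002]
tool_rot: [-3.142, 0.0, 0.048]
force: [-0.5, -0.1, -0.6]
grip_width: 0.0853
```

```bash
python3 -m creep '[{"rx":0,"ry":0,"rz":0,"tx":1,"ty":0,"tz":0,"hand":-1},{"rx":0,"ry":0,"rz":0,"tx":2,"ty":0,"tz":0,"hand":-1},{"rx":0,"ry":0,"rz":0,"tx":2,"ty":0,"tz":0,"hand":-1}]'; python3 look.py w13
```

```text
clock: 12.0
position: [0.5649, -0.0984, 0.0019]
tool_rot: [3.142, 0.003, 0.048]
force: [-9.1, 0.0, 5.9]
grip_width: 0.0853
12.0 [ 0.56491694 -0.09837674  0.00185508] [3.14155753e+00 2.63528279e-03 4.83348315e-02] [ 0.19658099  0.77588504 -0.18115334  1.86260148  0.25380864  0.52804384
 -1.67664658] [-9.06534191e+00  7.04015927e-03  5.91733804e+00]
```

View pics/w13.png

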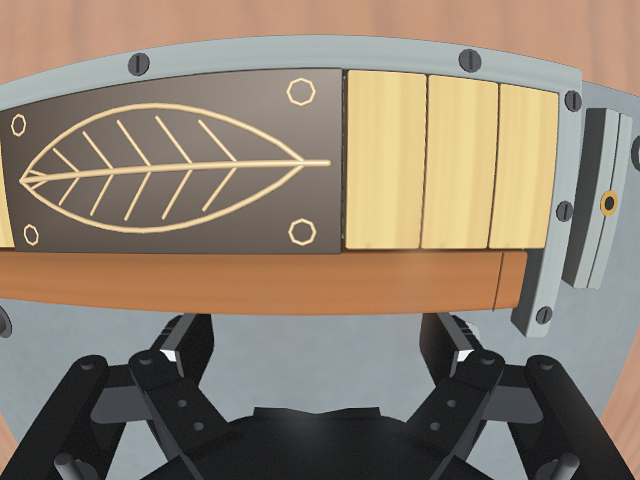

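```bash
python3 -m creep '[{"rx":0,"ry":0,"rz":0,"tx":-8,"ty":0,"tz":0,"hand":-1},{"rx":0,"ry":0,"rz":0,"tx":-20,"ty":-5,"tz":-10,"hand":-1},{"rx":0,"ry":0,"rz":0,"tx":-45,"ty":-20,"tz":-50,"hand":-1},{"rx":0,"ry":0,"rz":0,"tx":-55,"ty":-40,"tz":-95,"hand":-1},{"rx":0,"ry":0,"rz":0,"tx":-60,"ty":-70,"tz":-135,"hand":-1},{"rx":0,"ry":0,"rz":0,"tx":-60,"ty":-90,"tz":-170,"hand":-1},{"rx":0,"ry":0,"rz":0,"tx":-60,"ty":-90,"tz":-180,"hand":-1},{"rx":0,"ry":0,"rz":0,"tx":-60,"ty":-90,"tz":-180,"hand":-1}]'; python3 look.py w14; python3 lookS.py s14; python3 crop.py w14 50 50 200 150 4 w14a; python3 crop.py w14 300 50 200 150 4 w14b
```

```text
clock: 12.85
position: [0.5026, -0.0114, 0.1833]
tool_rot: [3.141, -0.003, 0.048]
force: [-0.4, -1.5, -0.9]
grip_width: 0.0854
12.85 [ 0.5026473  -0.01143298  0.18331745] [ 3.14120255 -0.00331904  0.04838293] [ 0.10994117  0.40038521 -0.26387859  1.95884617  0.1435988   0.79673231
 -1.75673215] [-0.44842151 -1.51304259 -0.92206723]
```

View pics/w14.png

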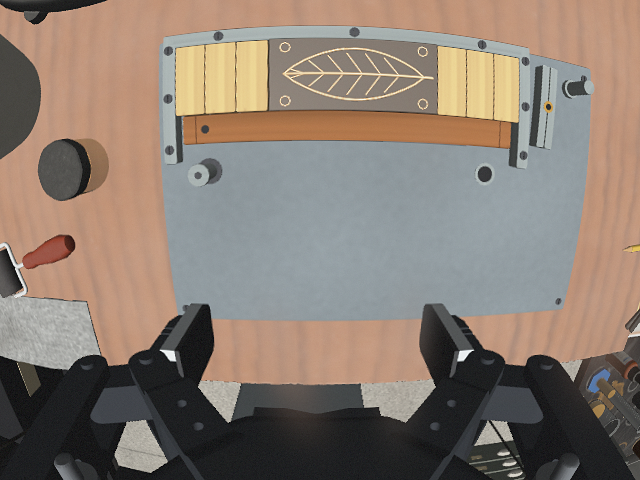

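View pics/s14.png

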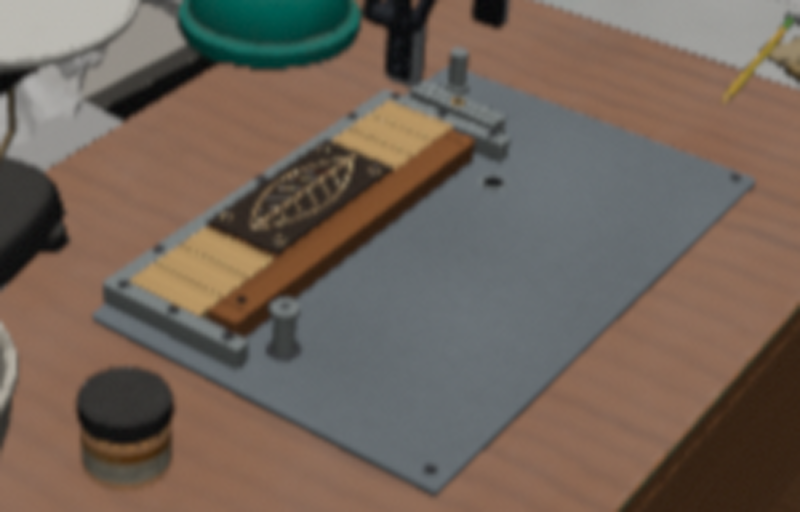

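View pics/w14a.png

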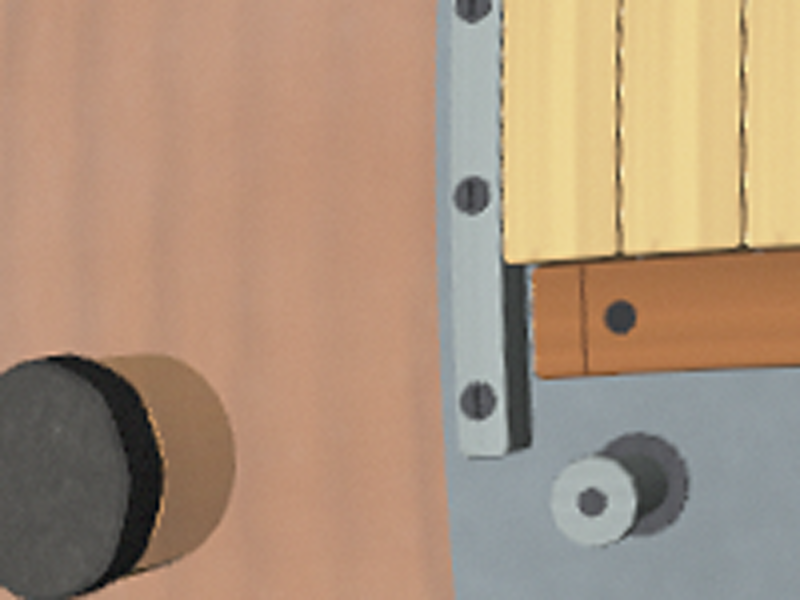

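View pics/w14b.png

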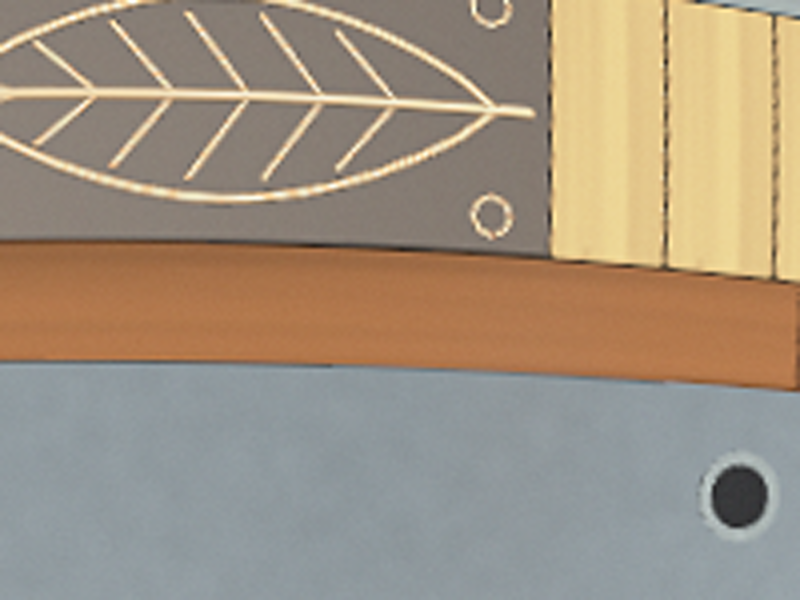

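```bash
python3 crop.py w14 420 90 130 110 6 w14c
```

```text
(no output)
```

View pics/w14c.png

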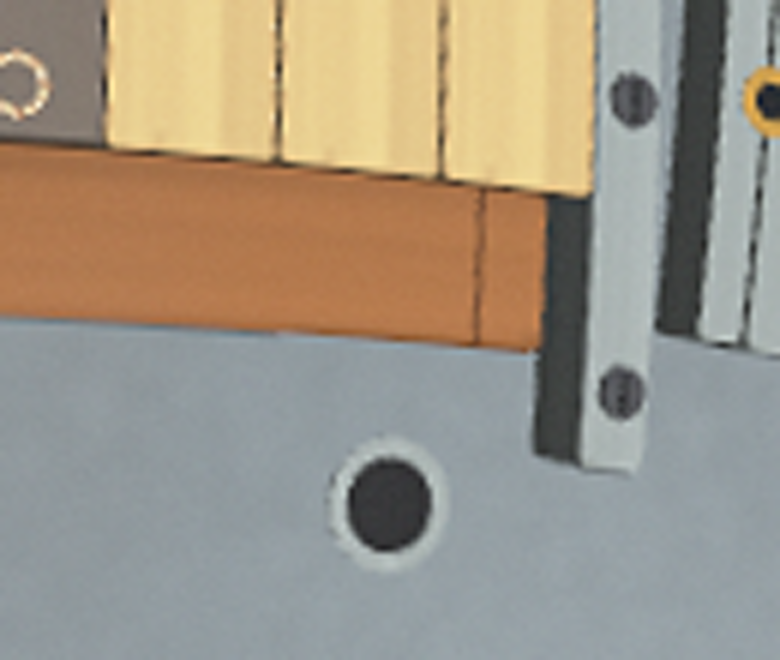

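```bash
python3 - <<'E'
from plan import *
b=wfit('w14',[[-.049,-.124,.008],[-.049,.124,.042],[-.04,-.148,.026],[-.04,.148,.026]],[[484.8,174.2],[198.75,175.5],[517,167.7],[177,163.75]],[.6,-.04,.05],0)
k=wfit('w14',ST,[[183.75,116.75],[184.5,144.5],[510.5,148.7],[511.3,122.2]],[.58,-.04,.05],.008)
report(b,k);report(B,k)
E
```

```text
w14 [ 0.5963 -0.0384  0.0491] res [ 0.4 -0.3 -0.4 -0.   0.3  0.3 -0.1  0.1]
w14 [ 0.5843 -0.0384  0.0521] res [-1.2 -0.4 -1.   0.5  1.1  0.4  1.5 -0.3]
stick in bed mm [-12.    0.5] deg 0.17 L [ -0.4 140.6] R [   0.4 -139.4]
stick in bed mm [-11.4   0.7] deg 0.23 L [  0.  140.8] R [   1.1 -139.2]
```

All within tolerance: both ends are within about 1 mm of the row front and the stick is centred. I'm handing in.

```bash
python3 - <<'E'
from workcell import bot
s=bot.observe(); print(s['clock'],s['qd'])
print(bot.job_done())
E
```

```text
12.95 [ 0.00193549  0.02071259  0.00150275  0.00447934 -0.00246261  0.00284182
 -0.00523593]
the job is handed in; nothing more can be done
None
```

The stick now lies flat along the whole front of the row, between the side rails and behind the stop pin. I handed the job in at about 13 s of the 67 s allowed; it returned no verdict.

- **How it was done:** I turned the stick to about 14° with both open fingertips on its near face. I then pushed its right end with the closed fingers so the left end slid in behind the pin. Finally I swung the right end in between the rails and pressed it home. The press peaked at about 9 N, and the stick was never gripped or lifted.
- **Last check (wrist camera after backing off):** measured against the bed:

| | Measured | Allowed |
|---|---|---|
| Left end of far face, x | -0.4 mm | -3 to 4 mm |
| Right end of far face, x | +0.4 mm | -3 to 4 mm |
| Stick centre, y | +0.5 mm | ±11 mm |
| Stick angle to the row | 0.2° | no direct limit |

- **Where readings disagreed:** using my first bed measurement instead gives 0.0 and +1.1 mm for the two ends, still well inside. The scene and wrist cameras differed by about 2–3 mm throughout, and the corner fits were off by up to 1.5 pixels.
- **Other things in the scene:** the gripper was clear of everything. The block, spare pin, quoin, roller and tub looked undisturbed in the pictures, but I did not measure their positions.

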